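# Set the curing timer and start it

## Task

Set the bench timer to 4 minutes: roll its cogged thumbwheel until the number 4 stands in the middle of the little window. Then press the square key fully down and let it up to enter the time, and after that press the round key fully down and let it up to start the timer. Press the keys one at a time, leave the things beside the timer where they are, and finish with the 4 still in the window.

Things in the scene. Friction and masses are not known exactly. Their poses are not given: they have to be found in the camera images.
- timer: bench timer, grey wedge-shaped case 260 mm wide (its y) and 180 mm deep (its x), fixed. Origin on the bench top under the middle of the sloping panel; x points away from the operator to the back, y to the operator's left, z up. It carries, left to right: cogged thumbwheel, number window, square key, round key; a dust canopy hangs over them
- panel_mid (a point): middle of the sloping panel, on its face, 100 mm above the timer's origin. The panel is 260 mm wide, 150 mm up the slope, 35 degrees from level, looking up and toward the operator. In the timer's axes its outward normal is (-0.574, 0, 0.819) and up-slope is (0.819, 0, 0.574)
- canopy_edge (a point): middle of the underside of the canopy's front edge, 10 mm behind and 256 mm above the timer's origin. The sheet runs from there 112 mm back, full width, on two posts at the back; rims to 273 mm. It leaves no room for an upright gripper over wheel or keys: tilt the tool about like the panel's normal
- wheel (a joint): angle of the thumbwheel, rad; numbers 0 to 7, one every pi/4: number k is mid-window at k*pi/4, so 4 is at 3.142. Grows as the exposed side is rolled down the slope, toward the operator (the next higher number comes in from above). Stops just below 0 and above 7. No clicks: friction (0.07 N m, 1.5 N at the rim) holds it where it is left. Starts between 0.2 and 1.8
- wheel_axis (a point): point on the thumbwheel's axis at the middle of its cogged part, 34 mm behind the panel face inside the case, fixed to the timer. The axis runs along the timer's y. The cogged part is 42 mm wide, leftmost on the panel: floor between cogs at radius 40 mm, cog tips at radius 54 mm
- cog_line (a point): on the panel's normal through the wheel's axis, at cog-tip radius (20 mm out of the panel), fixed to the timer. The 8 straight cogs run along the axis, 40 mm long, 6 mm thick, gaps about 33 mm near the tips. At wheel angle q they stand at (j + 0.5)*pi/4 - q, j = 0..7, about the axis from the normal toward up-slope: with a number mid-window a gap is centred here
- window (a point): middle of the reading window, 6 mm out of the panel, just right of the cogs, fixed to the timer: an opening 24 mm up the slope by 30 mm wide in a black frame 10 mm proud, with a small white mark on each side at mid-height; the black numeral of the white number drum (smooth, turns with the cogs) shows through it
- square (a joint): travel of the square key, m: 0 up, 0.006 fully down; pushed straight into the panel against a spring (2 N at the start, 5 N fully down), returns by itself
- square_top (a point): middle of the face of the square key (36 x 36 mm, 14 mm out of the panel when up), in the middle of the panel right of the window; the face is parallel to the panel
- round (a joint): travel of the round key, m: 0 up, 0.006 fully down; same spring as the square key
- round_top (a point): middle of the face of the round key (38 mm diameter, 14 mm out of the panel when up), at the right end of the panel, 61 mm right of the square key; the face is parallel to the panel
- plaster_cast: loose plaster dental cast, 49 x 60 x 36 mm high, standing left of the timer, a bystander; origin at the centre of its underside
- crucible: loose clay crucible, 53 mm diameter, 44 mm high, standing right of the timer, a bystander; origin at the centre of its underside
- flask: loose denture flask, 51 x 70 x 37 mm high, standing in front of the timer toward the left, a bystander; origin at the centre of its underside

How it is judged:
By the outcome, as a careful person would: the job done as asked, in the order asked, and still so for the second after the job is handed in, with the robot touching nothing.
It also fails if it takes over 58 s, if anything falls off the work surface, if the arm or the gripper's body presses on something with over 40 N, if the wrist force passes 120 N, or if a joint passes its speed limit or range.

## Robot

A 6-joint arm with a two-finger parallel gripper is mounted at the origin on a cart in front of the work surface, level with it; the furniture and walls round the work are solid. World frame = base frame: x ahead of the robot, y to its left, z up, the work surface at z = 0. Lengths are in m, angles in rad, forces in N, time in s.
With the tool pointing down it reaches from about 0.225 to 0.875 m from the base axis. Payload 3.4 kg.
Tool frame: the origin (TCP) lies at the very end of the fingers, on their centre line; the grasp point (between the pads) lies 19 mm behind it (manip.hold_point_z is the distance from the TCP to the grasp point, in m); z points along the fingers, y is the line along which they close (so a half turn about z gives the same grasp; the last joint's range is limited). The gripper opens to 85 mm and grips with 20 to 120 N. Pads are 22 mm wide; open, the fingers measure 114 mm over their backs; the gripper's body (76 mm by 85 mm) begins 54 mm behind the grasp point. The pads swing forward as they close: fully open they stand 13 mm farther back than shut.
Start: joints at [1.073, 0.276, 1.505, -0, 1.361, -0.121], TCP at [0.212, 0.535, 0.231] pointing down, gripper open.
Joint ranges: [-2.89, 2.89], [-0.75, 2.08], [0.22, 2.7], [-1.18, 4.32], [0.11, 2.71], [-2.7, 2.7]. Speed limits (rad/s): [2.57, 2.57, 3.14, 3.14, 3.14, 3.14].

## Interface

Orientations are given as a unit quaternion [w, x, y, z].
In Python, from rig import readout, viewer, order, manip gives the robot as it stands. The module is installed in compiled form; this text tells all that it offers.
- The arm moves only by the tool send_rows, never from a script. Its arguments are lists of equal length, an entry for each row: "xyz": the shift along the world's x, y, z in m, a list of three; "delta_rot": the turn, a rotation vector about the world's x, y, z in degrees, a list of three. In form: {"xyz": [[tx, ty, tz], ...], "delta_rot": [[wx, wy, wz], ...]}. A call has 1 to 12 rows; each row shifts and turns the commanded pose from where the row before left it; what a row does not reach is not made up. A row lasts 1/10 s, in which the tool goes at most 50 mm and 8.59 degrees, less where a joint would pass 70% of its speed; a pose out of reach is approached as far as the arm can. A call with a gripper value outside its range is refused whole. "gripper" is the finger opening in m, from 0 to 0.0854, set as the call begins (left out, the last holds). The fingers move at their own pace and stop on an object; "force" is the grip in N (left out, the last holds). Time passes only in rows, so rows that do not move let the fingers close. It gives the time, the measured TCP pose, the force, the opening and the grip force at its end, in the units of the state.
- readout.get_state(): the state, without advancing time (a new reading comes with each control period).
- viewer.get_image(name): name is "scene" or "top" or "wrist"; returns a dict with "color" (400x640x3 uint8, red, green, blue), "depth" (400x640 float32, m along the optical axis (not along the pixel's ray), 0 where there is no reading), "K" (3x3 intrinsics, pixels), "camera_from_world" (4x4, takes a point from world to camera coordinates). Camera axes: x right, y up, looking along -z (the intrinsics and any distortion apply to the point x, -y, -z); pixel columns grow to the right and rows downward; lengths in m; the calibration is good to about 2 mm. A picture is of the moment at which its call begins.
- order.sign_off(): hands the job in; it is judged then, once.
The state is a dict: "clock": time; "qpos": joint angles; "qd": joint speeds; "effort": joint torques, N m; "position": TCP position; "ee_rot": TCP orientation; "contact_force": force on the tool from outside, world axes, zero at the start; "moment": the same for the moment, N m; "width": finger opening in m; "gripper_force": force on a finger pad.
Only numpy, scipy, OpenCV 4.12 (cv2) and the standard library are available. Lean on these libraries where they do the work, as an engineer would, in place of code of your own. Each camera call takes 0.05 s, during which the arm holds its last target. There are 200 camera calls.

## Working session

There is one attempt and no reset: what is moved stays moved. The work goes in short steps, Python scripts to look and compute and a tool call to move; the robot and the scene stay as the last step left them, time stands still between calls to the robot, and variables do not carry over. Pictures are saved under pics/ and viewed, at most 13 in all, crops included, and the job is handed in when it is done.

Besides the shell and the picture viewer there is one more tool, called after ">>>" by a JSON object that holds its "op" and its "data", one argument or row to a line. send_rows: Moves the arm, as the interface text tells. Its arguments: {"type":"object","properties":{"xyz":{"type":"array"},"delta_rot":{"type":"array"},"gripper":{"type":"number"},"force":{"type":"number"}},"required":["xyz","delta_rot"]}

```bash
mkdir -p pics
cat > h.py <<'E'
import numpy as np, cv2
from rig import readout, viewer, order, manip
def shot(n,f=None):
    im=viewer.get_image(n)
    if f: cv2.imwrite('pics/'+f,im['color'][:,:,::-1])
    return im
def world(im,mask=None):
    d=im['depth'];K=im['K'];v,u=np.mgrid[:d.shape[0],:d.shape[1]]
    c=np.stack([(u-K[0,2])/K[0,0]*d,-(v-K[1,2])/K[1,1]*d,-d,np.ones_like(d)],-1)
    return (c@np.linalg.inv(im['camera_from_world']).T)[...,:3]
def proj(im,p):
    p=np.atleast_2d(p);c=(np.c_[p,np.ones(len(p))]@im['camera_from_world'].T)[:,:3]
    K=im['K'];return np.c_[K[0,0]*c[:,0]/-c[:,2]+K[0,2],K[1,1]*-c[:,1]/-c[:,2]+K[1,2]]
E
python3 - <<'E'
from h import *
a=shot('scene','s1.png');b=shot('top','t1.png')
for i in (a,b): print(i['K'],np.linalg.inv(i['camera_from_world']).round(3))
np.savez('a.npz',sw=world(a),tw=world(b),sc=a['color'],tc=b['color'])
print(readout.get_state())
cv2.imwrite('pics/st.png',cv2.resize(np.vstack([a['color'],b['color']])[:,:,::-1],(480,600)))
E
```

```text
[[415.53537444   0.         323.42795908]
 [  0.         415.53537444 204.4523176 ]
 [  0.           0.           1.        ]] [[ 0.849  0.407 -0.337  0.17 ]
 [-0.528  0.649 -0.547 -0.596]
 [-0.003  0.643  0.766  1.039]
 [ 0.     0.     0.     1.   ]]
[[519.899436     0.         317.97781388]
 [  0.         519.899436   198.9187756 ]
 [  0.           0.           1.        ]] [[ 0.009  0.969 -0.248  0.251]
 [-1.     0.008 -0.005  0.026]
 [-0.003  0.248  0.969  1.386]
 [ 0.     0.     0.     1.   ]]
{'clock': 0.1, 'qpos': array([ 1.07298821e+00,  2.76523170e-01,  1.50595806e+00,  2.04035172e-05,
        1.36069595e+00, -1.20998902e-01]), 'qd': array([ 0.00188726, -0.00169694, -0.00298776,  0.00066543, -0.00115636,
        0.00047295]), 'effort': array([ 3.12270487e-03, -4.17696297e+01, -2.46408069e+01, -2.34949030e-04,
        5.77712985e-03, -2.99689233e-07]), 'position': array([0.21135838, 0.53426788, 0.23055042]), 'ee_rot': array([-2.50738725e-04,  1.87294011e-01,  9.82303581e-01, -7.51605511e-04]), 'contact_force': array([ 0.83274157,  0.63759434, -0.86971857]), 'moment': array([-0.03897524, -0.00318399,  0.05329385]), 'gripper_force': 0.0, 'width': 0.08539749317839858}
```

View pics/s1.png

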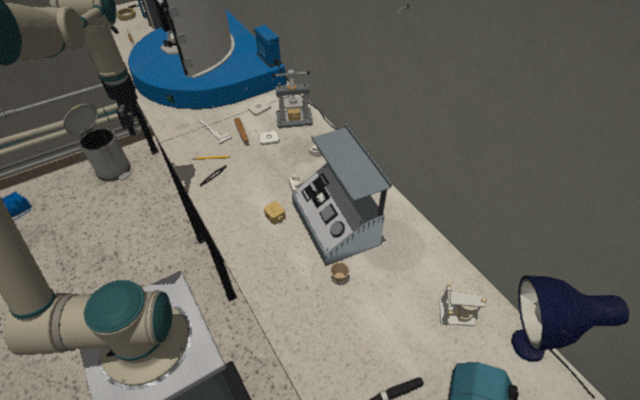

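View pics/t1.png

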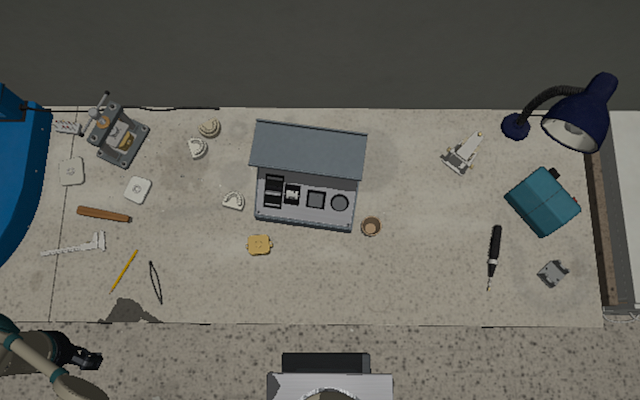

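The scene shows the timer with its wheel at about (313,190), square key (327,213), round key (337,228). In the top view the wheel is at (272,190), window (292,193), square key (315,199) and round key (339,203). The flask, cast and crucible are at (259,245), (233,201) and (371,227).

Run:
```python
from h import *
z=np.load('a.npz')
tw,sw=z['tw'],z['sw']
for n,(u,v) in dict(wheel=(272,190),win=(292,193),sq=(315,199),rd=(339,203),cast=(233,201),cruc=(371,220),flask=(259,245),canfl=(252,173),canfr=(360,180)).items(): print('top',n,tw[v,u].round(3))
for n,(u,v) in dict(sq=(327,213),rd=(337,228),win=(320,198)).items(): print('sc',n,sw[v,u].round(3))
# panel plane via ransac-ish: points near expected
c=tw[160:235,250:362].reshape(-1,3); col=z['tc'][160:235,250:362].reshape(-1,3)
P=c[(c[:,2]>.05)&(c[:,2]<.15)]
best=None;rng=np.random.default_rng(0)
for _ in range(500):
    q=P[rng.choice(len(P),3,False)];n=np.cross(q[1]-q[0],q[2]-q[0]);n/=np.linalg.norm(n)+1e-12
    if abs(abs(n[2])-.819)>.05: continue
    m=abs((P-q[0])@n)<.002
    if best is None or m.sum()>best.sum(): best=m
Q=P[best];m=Q.mean(0);n=np.linalg.svd(Q-m)[2][2];n*=np.sign(n[2]);print('plane',n,m,best.sum(),len(P),'yaw',np.degrees(np.arctan2(-n[1],-n[0])))
# canopy
C=c[(c[:,2]>.245)&(c[:,2]<.29)];r=cv2.minAreaRect(C[:,:2].astype(np.float32)*1000);print(r,cv2.boxPoints(r),C[:,2].min(),C[:,2].max())
a=z['tc'][155:240,240:380,::-1];b=z['sc'][120:265,285:395,::-1]
a=cv2.resize(a,(790,480),interpolation=cv2.INTER_CUBIC)
cv2.imwrite('pics/c1.png',a)
```

```text
top wheel [0.599 0.149 0.11 ]
top win [0.592 0.098 0.108]
top sq [0.576 0.04  0.113]
top rd [ 0.568 -0.021  0.106]
top cast [0.592 0.263 0.019]
top cruc [ 0.543 -0.11   0.02 ]
top flask [0.469 0.186 0.038]
top canfl [ 0.678  0.218 -0.002]
top canfr [ 0.582 -0.063  0.263]
sc sq [0.574 0.039 0.104]
sc rd [ 0.567 -0.024  0.108]
sc win [0.589 0.102 0.1  ]
plane [-0.57751672  0.07303161  0.81310566] [0.58291225 0.06726412 0.09712165] 2280 5006 yaw -7.207253677891316
((613.5681762695312, 60.66504669189453), (254.15516662597656, 47.84965133666992), 86.49650573730469) [[581.9224  -64.71301]
 [629.6827  -67.63707]
 [645.2139  186.0431 ]
 [597.4537  188.96716]] 0.25326691964830816 0.2734298267155
```

View pics/c1.png

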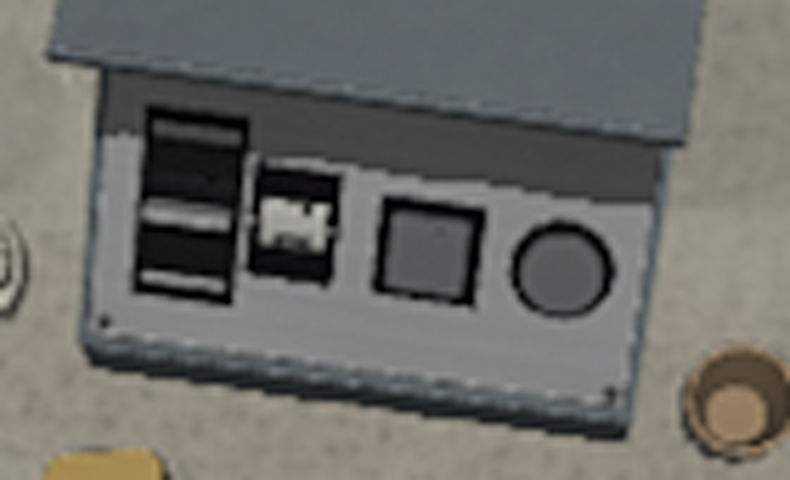

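```bash
cat >> h.py <<'E'
yaw=np.radians(-6.9)
def axes(yaw):
    c,s=np.cos(yaw),np.sin(yaw);R=np.array([[c,-s,0],[s,c,0],[0,0,1]])
    a=np.radians(35);n=R@[-np.sin(a),0,np.cos(a)];u=R@[np.cos(a),0,np.sin(a)];return u,R[:,1],n
def ray(im,uv):
    K=im['K'];d=np.array([(uv[0]-K[0,2])/K[0,0],-(uv[1]-K[1,2])/K[1,1],-1]);M=np.linalg.inv(im['camera_from_world'])
    return M[:3,3],M[:3,:3]@d
def hit(im,uv,n,p0,h=0):
    o,d=ray(im,uv);return o+d*((p0-o)@n+h)/(d@n)
E
python3 - <<'E'
from h import *
im=viewer.get_image('top');im2=viewer.get_image('scene')
f=lambda x,y:(240+(x+.5)/790*140-.5,155+(y+.5)/480*85-.5)
ez=np.array([0,0,1.]);z0=np.zeros(3)
L=hit(im,f(50,60),ez,z0,.262);R=hit(im,f(685,142),ez,z0,.262)
print('canopy edge',L,R,(L+R)/2,np.degrees(np.arctan2(R[0]-L[0],L[1]-R[1])))
for y in (-6.5,-7.2):
    u,t,n=axes(np.radians(y)); W=world(im)
    # panel height from depth, bare panel patches
    p=np.concatenate([W[208:214,265:300].reshape(-1,3),W[190:206,325:329].reshape(-1,3),W[212:217,300:340].reshape(-1,3)]);d=p@n;print(y,'panel d',np.median(d),d.std())
    W2=world(im2)
    p0=np.median(d)*n
    for nm,uv,h in [('sq',f(429,249),.014),('rd',f(562,269),.014),('win',f(294,221),.010),('panel bl',f(85,345),0),('panel br',f(630,408),0),('cogs hi',f(200,130),.012),('mid',f(187,215),.02),('lo',f(182,282),.008),('whl l',f(141,215),.01),('whl r',f(241,215),.01)]:
        q=hit(im,uv,n,p0,h);print(nm,q.round(4),'slope %.4f lat %.4f'%(q@u,q@t))
    # cog profile from depth
    for tt in (.07,):
        pass
    Q=W.reshape(-1,3);lat=Q@t;m=(Q[:,2]>.06)&(Q[:,2]<.2)
# profile
u,t,n=axes(np.radians(-6.9));
for v in range(172,212):
    q=W[v,273-int((v-190)*.1)];print(v,'%.4f %.4f'%(q@u,q@n-np.median(d)),end=' | ')
E
```

```text
canopy edge [0.61542942 0.18994306 0.262     ] [ 0.58327013 -0.0649503   0.262     ] [0.59934977 0.06249638 0.262     ] -7.190877302194658
-6.5 panel d -0.24786048146189119 0.057034759842194305
sq [0.5766 0.0382 0.1126] slope 0.5304 lat 0.1032
rd [ 0.5682 -0.0214  0.1115] slope 0.5284 lat 0.0430
win [0.5893 0.099  0.1118] slope 0.5345 lat 0.1651
panel bl [0.543  0.1974 0.0595] slope 0.4578 lat 0.2576
panel br [ 0.5154 -0.0545  0.0603] slope 0.4591 lat 0.0042
cogs hi [0.6245 0.1403 0.1354] slope 0.5729 lat 0.2101
mid [0.5894 0.1463 0.1203] slope 0.5351 lat 0.2121
lo [0.5662 0.1506 0.0891] slope 0.4980 lat 0.2137
whl l [0.5924 0.1682 0.1084] slope 0.5287 lat 0.2342
whl r [0.5919 0.1229 0.1117] slope 0.5344 lat 0.1891
-7.2 panel d -0.24701400317407768 0.05700594465950511
sq [0.5766 0.0382 0.1127] slope 0.5293 lat 0.1101
rd [ 0.568  -0.0214  0.112 ] slope 0.5281 lat 0.0500
win [0.5894 0.099  0.1114] slope 0.5327 lat 0.1721
panel bl [0.5432 0.1976 0.0585] slope 0.4547 lat 0.2641
panel br [ 0.5152 -0.0545  0.0611] slope 0.4594 lat 0.0105
cogs hi [0.6247 0.1404 0.1347] slope 0.5705 lat 0.21
[... 326 characters left out ...]
001 | 178 0.5670 0.0025 | 179 0.5638 0.0010 | 180 0.5611 0.0007 | 181 0.5587 0.0026 | 182 0.5559 0.0022 | 183 0.5524 -0.0003 | 184 0.5499 0.0002 | 185 0.5461 -0.0027 | 186 0.5450 0.0017 | 187 0.5416 -0.0003 | 188 0.5401 0.0028 | 189 0.5393 0.0079 | 190 0.5341 0.0014 | 191 0.5345 0.0095 | 192 0.5323 0.0109 | 193 0.5322 0.0178 | 194 0.5284 0.0149 | 195 0.5188 -0.0031 | 196 0.5192 0.0049 | 197 0.5141 -0.0012 | 198 0.5116 -0.0007 | 199 0.5079 -0.0031 | 200 0.5060 -0.0001 | 201 0.5033 0.0002 | 202 0.4999 -0.0016 | 203 0.4988 0.0026 | 204 0.4951 0.0003 | 205 0.4908 -0.0035 | 206 0.4889 -0.0013 | 207 0.4860 -0.0017 | 208 0.4819 -0.0048 | 209 0.4794 -0.0041 | 210 0.4772 -0.0019 | 211 0.4761 0.0022 |
```

```bash
sed -i 's/radians(-6.9)/radians(-7.0)/' h.py
cat >> h.py <<'E'
from scipy.spatial.transform import Rotation as Ro
U,T,N=axes(yaw);D0=-.2482;S0=.531
def P(s,l,h): return U*(S0+s)+T*l+N*(D0+h)   # s from wheel axis up slope, lateral abs, height out of panel
LW,LWIN,LSQ,LRD=.2165,.169,.108,.0475
def goal(): 
    z=-N;y=T;return Ro.from_matrix(np.c_[np.cross(y,z),y,z])
def tool():
    s=readout.get_state();q=s['ee_rot'];p=s['position'];R=Ro.from_quat([*q[1:],q[0]])
    d=p
    print('clock',s['clock'],'p',p.round(4),'slope %.4f lat %.4f h %.4f'%(p@U-S0,p@T,p@N-D0),'rot left(deg)',(goal()*R.inv()).as_rotvec(degrees=True).round(2),'F',s['contact_force'].round(1),'w',s['width'].round(4))
    return p,R
E
python3 - <<'E'
from h import *
p,R=tool();print(P(0,LW,0),P(0,LW,.15)-p, U,T,N)
E
```

```text
Traceback (most recent call last):
  File "h.py", line 32, in tool
    print('clock',s['clock'],'p',p.round(4),'slope %.4f lat %.4f h %.4f'%(p@U-S0,p@T,p@N-D0),'rot left(deg)',(goal()*R.inv()).as_rotvec(degrees=True).round(2),'F',s['contact_force'].round(1),'w',s['width'].round(4))
                                                                                                                                                                                                   ^^^^^^^^^^^^^^^^
AttributeError: 'float' object has no attribute 'round'
```

```bash
sed -i "s/s\['width'\].round(4)/round(s['width'],4)/" h.py
python3 - <<'E'
from h import *
p,R=tool();print(P(0,LW,0),P(0,LW,.15)-p, U,T,N)
E
```

```text
clock 0.2 p [0.2114 0.5344 0.2308] slope -0.2801 lat 0.5562 h 0.3542 rot left(deg) [ -8.61 -34.03  14.15] F [-0.1 -0.  -0.9] w 0.0854
[0.59941278 0.14452724 0.10125555] [ 0.30259716 -0.37940496 -0.00664953] [ 0.81304621 -0.09982952  0.57357644] [0.12186934 0.99254615 0.        ] [-0.56930108  0.06990138  0.81915204]
```

>>> {"op": "send_rows", "data": {
  "xyz": [
    [0.025,-0.0315,0],
    [0.025,-0.0315,0],
    [0.025,-0.0315,0],
    [0.025,-0.0315,0],
    [0.025,-0.0315,0],
    [0.025,-0.0315,0],
    [0.025,-0.0315,0],
    [0.025,-0.0315,0],
    [0.025,-0.0315,0],
    [0.025,-0.0315,0],
    [0.025,-0.0315,0],
    [0.025,-0.0315,0]
  ],
  "delta_rot": [
    [-0.72,-2.84,1.18],
    [-0.72,-2.84,1.18],
    [-0.72,-2.84,1.18],
    [-0.72,-2.84,1.18],
    [-0.72,-2.84,1.18],
    [-0.72,-2.84,1.18],
    [-0.72,-2.84,1.18],
    [-0.72,-2.84,1.18],
    [-0.72,-2.84,1.18],
    [-0.72,-2.84,1.18],
    [-0.72,-2.84,1.18],
    [-0.72,-2.84,1.18]
  ],
  "gripper": 0
}}

```text
clock: 1.4
position: [0.5121, 0.1555, 0.2315]
ee_rot: [0.302, 0.057, 0.951, -0.018]
contact_force: [0.3, 0.8, -0.9]
width: -0.0001
gripper_force: 0.0
```

Run:
```python
from h import *
p,R=tool();print(P(0,LW,.15)-p)
im=shot('wrist','w1.png');t=shot('top')
M=np.linalg.inv(im['camera_from_world']);print(im['K'][0],(M[:3,3]-p)@np.c_[U,T,N],M.round(3))
print(proj(im,[P(0,LW,.02),P(0,LWIN,.006),P(0,LSQ,.014),P(0,LRD,.014)]).round())
np.save('w1d.npy',im['depth'])
```

```text
clock 1.4 p [0.5121 0.1555 0.2315] slope 0.0026 lat 0.2167 h 0.1572 rot left(deg) [ 0.01  0.19 -0.11] F [ 0.3  0.8 -0.9] w -0.0001
[ 0.00194276 -0.00047531 -0.00738919]
[325.20510501   0.         318.26293402] [-0.07995693 -0.00089183  0.14188979] [[ 0.12  -0.593 -0.796  0.366]
 [ 0.993  0.071  0.097  0.173]
 [-0.001 -0.802  0.597  0.302]
 [ 0.     0.     0.     1.   ]]
[[319. 185.]
 [268. 181.]
 [199. 183.]
 [132. 183.]]
```

View pics/w1.png

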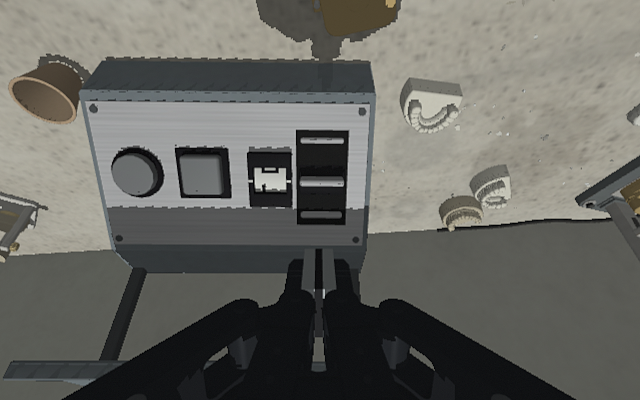

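The wrist view, with up-slope pointing down the image, shows cogs at (323,140), (321,183) and (321,215), the window at (270,180), the square key at about (203,174) and the round key at about (137,173). I'll enlarge it, rotated, with predictions overlaid.

Run:
```python
from h import *
im=cv2.imread('pics/w1.png');w=viewer.get_image('wrist')
c=im[115:240,100:370];k=2.9;c=cv2.resize(c,None,fx=k,fy=k,interpolation=cv2.INTER_CUBIC)
for p in [P(0,LW,.02),P(0,LWIN,.006),P(0,LSQ,.014),P(0,LRD,.014)]+[P(s,LW+l,0) for s in (-.042,.042) for l in (-.021,.021)]:
    x,y=proj(w,p)[0];cv2.circle(c,(int((x-99.5)*k),int((y-114.5)*k)),4,(0,0,255),1)
cv2.imwrite('pics/c2.png',c[::-1,::-1])
```

```text
(no output)
```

View pics/c2.png

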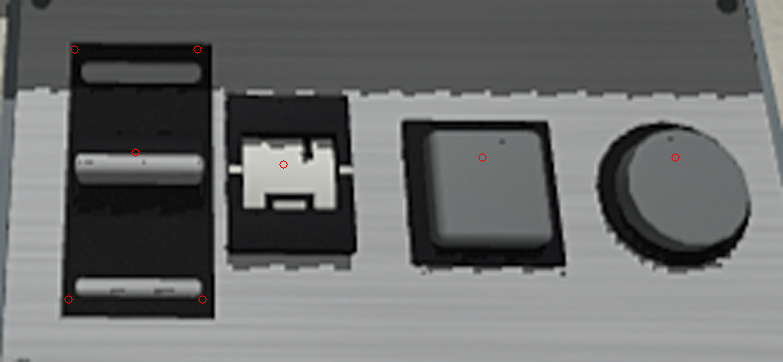

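The window shows the foot of a 1 above the top of a 0, so q is about 0.4, with a cog near the normal. The keys sit lower in the image than predicted, so I'll triangulate them from both views.

Run:
```python
from h import *
w=viewer.get_image('wrist');t=viewer.get_image('top')
fw=lambda x,y:((783-x)/2.9+99.5,(362-y)/2.9+114.5)
ft=lambda x,y:(240+(x+.5)/790*140-.5,155+(y+.5)/480*85-.5)
for n,a,b in [('sq',(491,186),(431,252)),('rd',(689,187),(562,269)),('win',(290,173),(294,222)),('slot',(140,180),(191,206)),('cog',(140,164),(187,215)),('TL slot',(72,44),(150,108)),('BR slot',(213,316),(231,302))]:
    rs=[ray(w,fw(*a)),ray(t,ft(*b))]
    A=np.zeros((3,3));v=np.zeros(3)
    for o,d in rs:
        d=d/np.linalg.norm(d);m=np.eye(3)-np.outer(d,d);A+=m;v+=m@o
    x=np.linalg.solve(A,v);res=[np.linalg.norm(np.cross(x-o,d/np.linalg.norm(d))) for o,d in rs]
    print(n,x.round(4),'s %.4f lat %.4f h %.4f'%(x@U-S0,x@T,x@N-D0),np.round(res,4))
W=world(w)
def at(a):
    x,y=np.round(fw(*a)).astype(int);q=np.median(W[y-3:y+4,x-3:x+4].reshape(-1,3),0);return 's %.4f lat %.4f h %.4f'%(q@U-S0,q@T,q@N-D0)
for a in [(491,186),(689,187),(590,290),(380,150),(290,173),(40,200),(480,40)]: print(a,at(a))
```

```text
sq [0.5769 0.0364 0.1026] s -0.0067 lat 0.1064 h 0.0064 [0.0013 0.0013]
rd [ 0.5677 -0.0233  0.1049] s -0.0070 lat 0.0461 h 0.0093 [0.0026 0.0026]
win [0.5906 0.0984 0.1027] s -0.0017 lat 0.1697 h 0.0030 [0.0012 0.0012]
slot [0.5996 0.146  0.0969] s -0.0025 lat 0.2180 h -0.0036 [0.0009 0.0009]
cog [0.5919 0.1466 0.1102] s -0.0012 lat 0.2177 h 0.0118 [0.0007 0.0007]
TL slot [0.6369 0.1638 0.1274] s 0.0436 lat 0.2402 h 0.0014 [0. 0.]
BR slot [0.5603 0.1281 0.0728] s -0.0465 lat 0.1955 h -0.0022 [0.0013 0.0013]
(491, 186) s -0.0092 lat 0.1077 h 0.0131
(689, 187) s -0.0093 lat 0.0465 h 0.0140
(590, 290) s -0.0402 lat 0.0766 h 0.0021
(380, 150) s 0.0063 lat 0.1379 h 0.0013
(290, 173) s -0.0022 lat 0.1690 h 0.0043
(40, 200) s -0.0109 lat 0.2496 h 0.0007
(480, 40) s 0.0452 lat 0.1016 h 0.0017
```

>>> {"op": "send_rows", "data": {
  "xyz": [
    [0.0137,-0.0017,-0.0152],
    [0.0137,-0.0017,-0.0152],
    [0.0137,-0.0017,-0.0152],
    [0.0137,-0.0017,-0.0152],
    [0.0137,-0.0017,-0.0152],
    [0.0137,-0.0017,-0.0152],
    [0,0,0],
    [0,0,0]
  ],
  "delta_rot": [
    [0,0,0],
    [0,0,0],
    [0,0,0],
    [0,0,0],
    [0,0,0],
    [0,0,0],
    [0,0,0],
    [0,0,0]
  ]
}}

```text
clock: 2.45
position: [0.5935, 0.1477, 0.14]
ee_rot: [0.3, 0.057, 0.952, -0.018]
contact_force: [0.9, 0.5, 0.2]
width: 0.0001
gripper_force: 0.0
```

Run:
```python
from h import *
p,R=tool();w=shot('wrist');a=w['color'][:,:,::-1]
c=cv2.resize(a[80:330,180:480],None,fx=2,fy=2);cv2.imwrite('pics/w2.png',c[::-1,::-1])
```

```text
clock 2.45 p [0.5935 0.1477 0.14  ] slope 0.0171 lat 0.2189 h 0.0353 rot left(deg) [-0.02  0.02 -0.13] F [0.9 0.5 0.2] w 0.0001
```

View pics/w2.png

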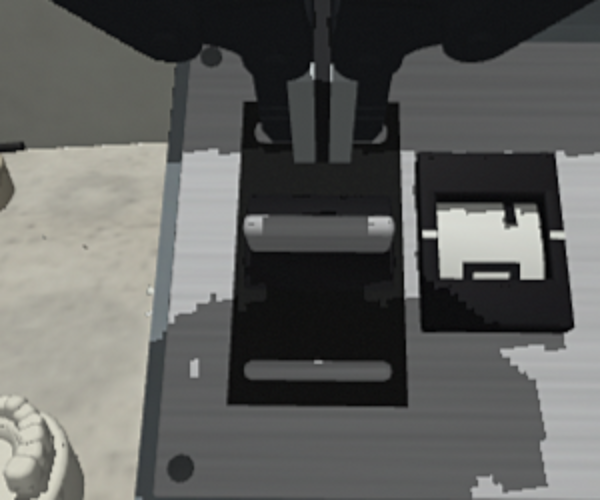

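The fingers are laterally centred over the wheel, just up-slope of the middle cog. Next I insert.

>>> {"op": "send_rows", "data": {
  "xyz": [
    [0.0047,-0.0006,-0.0068],
    [0.0047,-0.0006,-0.0068],
    [0.0047,-0.0006,-0.0068],
    [0,0,0],
    [0,0,0]
  ],
  "delta_rot": [
    [0,0,0],
    [0,0,0],
    [0,0,0],
    [0,0,0],
    [0,0,0]
  ]
}}

```text
clock: 3.0
position: [0.6078, 0.1445, 0.1192]
ee_rot: [0.3, 0.058, 0.952, -0.018]
contact_force: [-0.2, -0.5, 0.0]
width: 0.0002
gripper_force: 0.0
```

```bash
python3 -c "
from h import *
tool()"
```

```text
clock 3.0 p [0.6078 0.1445 0.1192] slope 0.0172 lat 0.2175 h 0.0099 rot left(deg) [-0.01  0.02 -0.03] F [-0.2 -0.5  0. ] w 0.0002
```

>>> {"op": "send_rows", "data": {
  "xyz": [
    [-0.0032,0.0004,-0.0023],
    [-0.0032,0.0004,-0.0023],
    [-0.0032,0.0004,-0.0023],
    [-0.0032,0.0004,-0.0023],
    [-0.0032,0.0004,-0.0023],
    [-0.0032,0.0004,-0.0023],
    [-0.0032,0.0004,-0.0023],
    [-0.0032,0.0004,-0.0023],
    [0,0,0],
    [0,0,0]
  ],
  "delta_rot": [
    [0,0,0],
    [0,0,0],
    [0,0,0],
    [0,0,0],
    [0,0,0],
    [0,0,0],
    [0,0,0],
    [0,0,0],
    [0,0,0],
    [0,0,0]
  ]
}}

```text
clock: 4.0
position: [0.5815, 0.1477, 0.1007]
ee_rot: [0.3, 0.058, 0.952, -0.018]
contact_force: [0.7, 0.1, 0.4]
width: -0.0003
gripper_force: 0.0
```

Run:
```python
from h import *
p,R=tool();w=shot('wrist');a=w['color'][:,:,::-1]
c=cv2.resize(a[80:330,180:480],None,fx=2,fy=2);cv2.imwrite('pics/w3.png',c[::-1,::-1])
```

```text
clock 4.0 p [0.5815 0.1477 0.1007] slope -0.0152 lat 0.2174 h 0.0100 rot left(deg) [ 0.01 -0.01 -0.03] F [0.7 0.1 0.4] w -0.0003
```

View pics/w3.png

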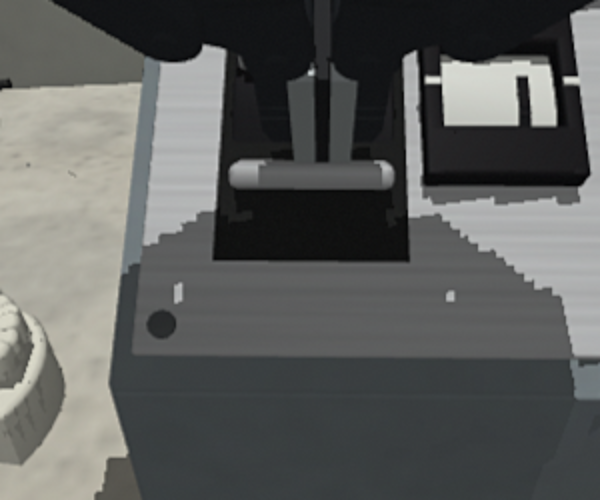

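The cog was pushed down-slope by the finger, and the 1 now stands a little below the marks at (525,95). The second stroke follows.

>>> {"op": "send_rows", "data": {
  "xyz": [
    [0.0016,-0.0002,0.0011],
    [-0.0063,0.0008,0.009],
    [-0.0062,0.0007,0.009],
    [0.0114,-0.0014,0.008],
    [0.0114,-0.0014,0.008],
    [0.0113,-0.0014,0.0081],
    [0,0,0],
    [0.0063,-0.0008,-0.009],
    [0.0062,-0.0007,-0.009],
    [0,0,0],
    [0,0,0]
  ],
  "delta_rot": [
    [0,0,0],
    [0,0,0],
    [0,0,0],
    [0,0,0],
    [0,0,0],
    [0,0,0],
    [0,0,0],
    [0,0,0],
    [0,0,0],
    [0,0,0],
    [0,0,0]
  ]
}}

```text
clock: 5.15
position: [0.6172, 0.1432, 0.1249]
ee_rot: [0.299, 0.058, 0.952, -0.018]
contact_force: [0.1, -0.5, 1.2]
width: 0.0
gripper_force: 0.0
```

```bash
python3 -c "
from h import *
tool()"
```

```text
clock 5.15 p [0.6172 0.1432 0.1249] slope 0.0282 lat 0.2174 h 0.0091 rot left(deg) [ 0.02 -0.09 -0.04] F [ 0.1 -0.5  1.2] w 0.0
```

>>> {"op": "send_rows", "data": {
  "xyz": [
    [-0.0036,0.0004,-0.0025],
    [-0.0036,0.0005,-0.0025],
    [-0.0036,0.0004,-0.0025],
    [-0.0036,0.0005,-0.0025],
    [-0.0036,0.0004,-0.0025],
    [-0.0036,0.0005,-0.0025],
    [-0.0036,0.0004,-0.0025],
    [-0.0036,0.0005,-0.0025],
    [-0.0036,0.0004,-0.0025],
    [-0.0036,0.0005,-0.0025],
    [0,0,0],
    [0,0,0]
  ],
  "delta_rot": [
    [0,0,0],
    [0,0,0],
    [0,0,0],
    [0,0,0],
    [0,0,0],
    [0,0,0],
    [0,0,0],
    [0,0,0],
    [0,0,0],
    [0,0,0],
    [0,0,0],
    [0,0,0]
  ]
}}

```text
clock: 6.35
position: [0.5811, 0.1476, 0.1008]
ee_rot: [0.3, 0.058, 0.952, -0.018]
contact_force: [0.2, -0.1, 0.3]
width: 0.0001
gripper_force: 0.0
```

>>> {"op": "send_rows", "data": {
  "xyz": [
    [0.0016,-0.0002,0.0011],
    [-0.0063,0.0008,0.009],
    [-0.0062,0.0007,0.009],
    [0.0114,-0.0014,0.008],
    [0.0114,-0.0014,0.008],
    [0.0113,-0.0014,0.0081],
    [0,0,0],
    [0,0,0]
  ],
  "delta_rot": [
    [0,0,0],
    [0,0,0],
    [0,0,0],
    [0,0,0],
    [0,0,0],
    [0,0,0],
    [0,0,0],
    [0,0,0]
  ]
}}

```text
clock: 7.15
position: [0.6047, 0.1447, 0.1444]
ee_rot: [0.3, 0.058, 0.952, -0.018]
contact_force: [-1.3, -0.1, -0.8]
width: 0.0
gripper_force: 0.0
```

Run:
```python
from h import *
p,R=tool();w=shot('wrist');a=w['color'][:,:,::-1]
c=cv2.resize(a[80:330,180:480],None,fx=2,fy=2);cv2.imwrite('pics/w4.png',c[::-1,::-1])
```

```text
clock 7.15 p [0.6047 0.1447 0.1444] slope 0.0290 lat 0.2174 h 0.0323 rot left(deg) [-0.01  0.02  0.01] F [-1.3 -0.1 -0.8] w 0.0
```

View pics/w4.png

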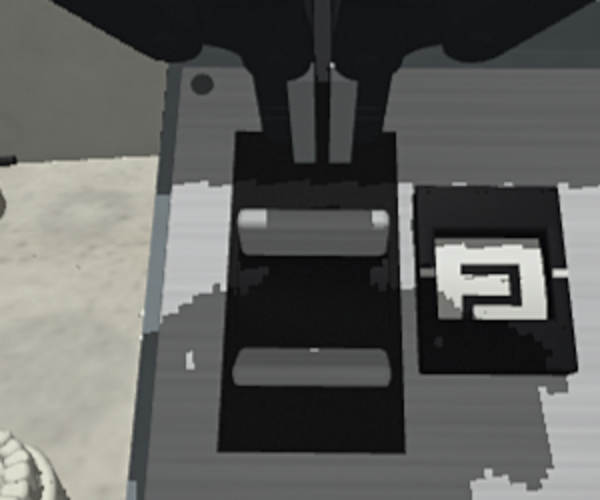

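The window shows a 2 a little past centre: its top bar is near the marks at (490,268), so q is about 1.8. The third stroke follows, then repositioning for the fourth.

>>> {"op": "send_rows", "data": {
  "xyz": [
    [0.0063,-0.0008,-0.009],
    [0.0062,-0.0007,-0.009],
    [0,0,0]
  ],
  "delta_rot": [
    [0,0,0],
    [0,0,0],
    [0,0,0]
  ]
}}

```text
clock: 7.5
position: [0.6172, 0.1432, 0.1242]
ee_rot: [0.299, 0.058, 0.952, -0.019]
contact_force: [-0.3, -0.4, -0.6]
width: 0.0
gripper_force: 0.0
```

>>> {"op": "send_rows", "data": {
  "xyz": [
    [-0.0036,0.0004,-0.0025],
    [-0.0036,0.0005,-0.0025],
    [-0.0036,0.0004,-0.0025],
    [-0.0036,0.0005,-0.0025],
    [-0.0036,0.0004,-0.0025],
    [-0.0036,0.0005,-0.0025],
    [-0.0036,0.0004,-0.0025],
    [-0.0036,0.0005,-0.0025],
    [-0.0036,0.0004,-0.0025],
    [-0.0036,0.0005,-0.0025],
    [0,0,0],
    [0,0,0]
  ],
  "delta_rot": [
    [0,0,0],
    [0,0,0],
    [0,0,0],
    [0,0,0],
    [0,0,0],
    [0,0,0],
    [0,0,0],
    [0,0,0],
    [0,0,0],
    [0,0,0],
    [0,0,0],
    [0,0,0]
  ]
}}

```text
clock: 8.7
position: [0.5809, 0.1478, 0.101]
ee_rot: [0.3, 0.058, 0.952, -0.018]
contact_force: [0.5, -0.1, -0.5]
width: -0.0003
gripper_force: 0.0
```

>>> {"op": "send_rows", "data": {
  "xyz": [
    [0.0016,-0.0002,0.0011],
    [-0.0063,0.0008,0.009],
    [-0.0062,0.0007,0.009],
    [0.0114,-0.0014,0.008],
    [0.0114,-0.0014,0.008],
    [0.0113,-0.0014,0.0081],
    [0,0,0],
    [0.0063,-0.0008,-0.009],
    [0.0062,-0.0007,-0.009],
    [0,0,0],
    [0,0,0]
  ],
  "delta_rot": [
    [0,0,0],
    [0,0,0],
    [0,0,0],
    [0,0,0],
    [0,0,0],
    [0,0,0],
    [0,0,0],
    [0,0,0],
    [0,0,0],
    [0,0,0],
    [0,0,0]
  ]
}}

```text
clock: 9.8
position: [0.6166, 0.1434, 0.1253]
ee_rot: [0.299, 0.058, 0.952, -0.018]
contact_force: [0.5, 0.8, -1.0]
width: -0.0003
gripper_force: 0.0
```

>>> {"op": "send_rows", "data": {
  "xyz": [
    [-0.0036,0.0004,-0.0025],
    [-0.0036,0.0005,-0.0025],
    [-0.0036,0.0004,-0.0025],
    [-0.0036,0.0004,-0.0025],
    [-0.0036,0.0005,-0.0025],
    [-0.0036,0.0004,-0.0025],
    [-0.0016,0.0002,-0.0011],
    [0,0,0],
    [0,0,0]
  ],
  "delta_rot": [
    [0,0,0],
    [0,0,0],
    [0,0,0],
    [0,0,0],
    [0,0,0],
    [0,0,0],
    [0,0,0],
    [0,0,0],
    [0,0,0]
  ]
}}

```text
clock: 10.7
position: [0.5935, 0.1461, 0.1102]
ee_rot: [0.3, 0.058, 0.952, -0.018]
contact_force: [-0.3, -0.0, 1.1]
width: 0.0003
gripper_force: 0.0
```

Run:
```python
from h import *
p,R=tool();w=shot('wrist');a=w['color'][:,:,::-1]
c=cv2.resize(a[80:280,180:330],None,fx=3,fy=3,interpolation=cv2.INTER_CUBIC);cv2.imwrite('pics/w5.png',c[::-1,::-1])
```

```text
clock 10.7 p [0.5935 0.1461 0.1102] slope 0.0001 lat 0.2174 h 0.0108 rot left(deg) [ 0.01 -0.02 -0.01] F [-0.3 -0.   1.1] w 0.0003
```

View pics/w5.png

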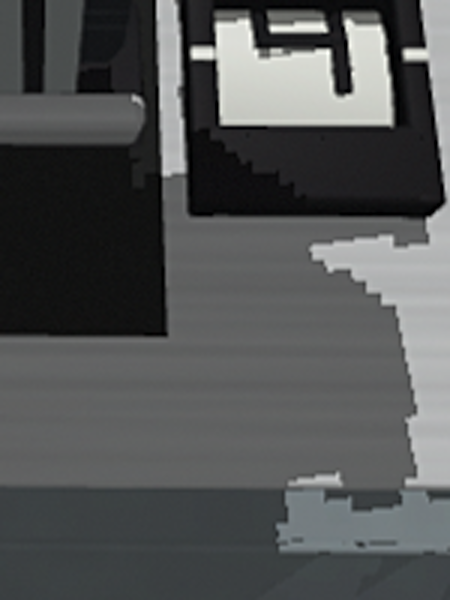

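The 4 is nearly in: its crossbar is at y≈48 in the crop, with the marks at y≈52. I still need to allow for parallax between the frame at 10 mm and the drum at 6 mm.

Run:
```python
from h import *
p,R=tool();w=viewer.get_image('wrist');g=cv2.cvtColor(w['color'],cv2.COLOR_RGB2GRAY)
a=proj(w,[P(-.0015,LWIN,.010),P(-.0015,LWIN,.006),P(-.0025,LWIN,.006)]);print(a)
for col in (330-343//3,330-300//3,330-240//3): print(col,g[225:280,col])
print('marks',g[255:272,330-203//3],g[255:272,330-415//3])
```

```text
clock 10.75 p [0.5936 0.1461 0.1103] slope 0.0003 lat 0.2173 h 0.0108 rot left(deg) [ 0.01 -0.01 -0.01] F [-1.1  0.2 -0.1] w -0.0002
[[221.57110484 260.54889212]
 [223.8232385  256.6973295 ]
 [223.64435873 254.91403109]]
216 [ 33  33  32  33  34  33  33  33  34  33  33  19  81 176 206 200 200 200
 202 202 206 214 170  65   9  29  31  31  31  32  32  34  33  33  32  34
  34  34  34  27  23  28  31  30  25  20  15  12  14  17  27  21  11  14
  13]
230 [ 34  35  35  35  35  34  36  35  35  37  35  28  41 165 207 199 199 200
 200 202 203 205 205 206 207 208 208 210 211 212 214 214 215 215 217 220
 232 182  67   7  28  31  17  92 197 236 169  89 103 111  89  37   6  10
  12]
250 [ 13  11  27  36  37  38  38  39  38  39  36  31  42 165 205 198 198 198
 199 201 201 203 203 204 205 206 207 209 210 211 212 213 214 215 216 216
 217 218 219 220 221 220 220 219 220 221 228 169  89 107  89  37   7  12
  13]
marks [ 38  37  37  28  51 189 233 232 189  87  23  35  37  37  37  39  38] [ 34  33  29  27 124 201 223 228 168  43  24  32  31  32  32  32  33]
```

>>> {"op": "send_rows", "data": {
  "xyz": [
    [-0.0022,0.0003,-0.0015],
    [-0.0021,0.0002,-0.0015],
    [0,0,0],
    [0,0,0]
  ],
  "delta_rot": [
    [0,0,0],
    [0,0,0],
    [0,0,0],
    [0,0,0]
  ]
}}

```text
clock: 11.2
position: [0.5897, 0.147, 0.1077]
ee_rot: [0.301, 0.058, 0.952, -0.018]
contact_force: [0.2, -0.1, 0.0]
width: -0.0001
gripper_force: 0.3
```

>>> {"op": "send_rows", "data": {
  "xyz": [
    [0.0024,-0.0003,0.0017],
    [0,0,0],
    [-0.0063,0.0008,0.009],
    [-0.0062,0.0007,0.009],
    [-0.0115,0.0014,0.0164],
    [-0.0115,0.0014,0.0164],
    [-0.0115,0.0014,0.0164],
    [-0.0115,0.0014,0.0164],
    [0,0,0],
    [0,0,0]
  ],
  "delta_rot": [
    [0,0,0],
    [0,0,0],
    [0,0,0],
    [0,0,0],
    [0,0,0],
    [0,0,0],
    [0,0,0],
    [0,0,0],
    [0,0,0],
    [0,0,0]
  ]
}}

```text
clock: 12.2
position: [0.5338, 0.1538, 0.1932]
ee_rot: [0.301, 0.058, 0.952, -0.018]
contact_force: [-0.3, -0.3, 0.5]
width: -0.0003
gripper_force: 0.0
```

Run:
```python
from h import *
p,R=tool();w=shot('wrist');a=w['color'][:,:,::-1]
print(proj(w,[P(-.0015,LWIN,.010),P(-.0015,LWIN,.006),P(-.0025,LWIN,.006)]),proj(w,[P(.0,LW,.02)]))
x,y=proj(w,[P(-.0015,LWIN+.015,.006)])[0].astype(int);x0,y0=x-65,y-55
c=cv2.resize(a[y0:y0+110,x0:x0+130],None,fx=5,fy=5,interpolation=cv2.INTER_CUBIC);cv2.imwrite('pics/w6.png',c[::-1,::-1]);print(x0,y0)
```

```text
clock 12.2 p [0.5338 0.1538 0.1932] slope -0.0016 lat 0.2177 h 0.1133 rot left(deg) [-0.04  0.1  -0.05] F [-0.3 -0.3  0.5] w -0.0003
[[257.75365759 199.68109183]
 [258.63105564 198.14458303]
 [258.5600549  196.95991152]] [[317.60985145 205.59800901]]
212 143
```

View pics/w6.png

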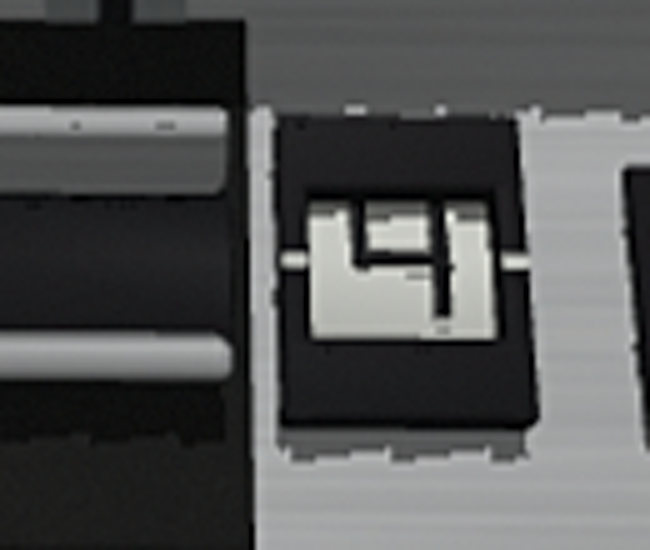

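The crossbar at (400,258) is level with the marks at y≈260, but the view is slanted. I'll move so the camera looks straight down the normal and judge it there.

>>> {"op": "send_rows", "data": {
  "xyz": [
    [0.0052,-0.0087,0.0149],
    [0.0052,-0.0087,0.0149],
    [0.0052,-0.0087,0.0149],
    [0.0052,-0.0087,0.0149],
    [0.0052,-0.0087,0.0149],
    [0.0052,-0.0087,0.0149],
    [0,0,0],
    [0,0,0]
  ],
  "delta_rot": [
    [0,0,0],
    [0,0,0],
    [0,0,0],
    [0,0,0],
    [0,0,0],
    [0,0,0],
    [0,0,0],
    [0,0,0]
  ]
}}

```text
clock: 13.05
position: [0.5648, 0.1011, 0.2809]
ee_rot: [0.3, 0.059, 0.952, -0.018]
contact_force: [-1.2, 0.3, -0.4]
width: -0.0006
gripper_force: 0.0
```

Run:
```python
from h import *
p,R=tool();w=shot('wrist','w7f.png');a=w['color'][:,:,::-1]
M=np.linalg.inv(w['camera_from_world'])[:3,3];print('cam',M@U-S0,M@T,M@N-D0)
pr=proj(w,[P(-.0015,LWIN,.010),P(-.0015,LWIN,.006),P(-.0025,LWIN,.006)]);print(pr)
x,y=proj(w,[P(-.0015,LWIN+.015,.006)])[0].astype(int);x0,y0=x-52,y-44
c=cv2.resize(a[y0:y0+88,x0:x0+104],None,fx=6,fy=6,interpolation=cv2.INTER_CUBIC);cv2.imwrite('pics/w7.png',c[::-1,::-1]);print(x0,y0)
g=cv2.cvtColor(w['color'],cv2.COLOR_RGB2GRAY);xc,yc=pr[0].astype(int)
for k in range(-24,25,3): print(xc+k,yc-20,g[yc-20:yc+22,xc+k])
```

```text
clock 13.05 p [0.5648 0.1011 0.2809] slope 0.0792 lat 0.1692 h 0.1639 rot left(deg) [-0.02 -0.07  0.03] F [-1.2  0.3 -0.4] w -0.0006
cam -9.564031608877421e-05 0.16869341724564224 0.3061254241924049
[[319.06074094  93.13846221]
 [319.05600731  93.1612779 ]
 [319.05633303  91.95737937]]
284 49
295 73 [171 172 176 175 172 170 174 176 176 177 176 174 174 176 176 173 170 174
 174 174 173 174 178 178 177 177 176 174 174 174 175 178 177 174 174 176
 177 177 178 180 181 182]
298 73 [123 124 127 126 123 120 155 178 176 176 177 175 176 177 179 131  68 139
 176 168 165 168 170 173 178 176 176 175 175 174 175 177 176 173 172 174
 175 175 176 177 179 181]
301 73 [ 29  29  29  30  27  28  28  28  28  28  28  27  29  27  27  27  29  27
  20  42 180 235 159   7  24  28  29  28  29  28  28  28  28  27  27  26
  27  27  28  27  28  30]
304 73 [ 29  30  29  29  29  20  33  76  91  93  95  96  98  97  99 100 100 101
  99  93  83  80  84  93 101  77  38  79 102 101 101 108  80  44  50  34
  13  26  29  30  29  29]
307 73 [ 30  30  30  29  27  14  72 167 198 193 195 196 197 198 200 201 203 204
 205 206 2
[... 1536 characters left out ...]
  18  17  16  10  18  92 117 110 103 169 205 203 204 205 204 203
 200 201 202 203 204 206 207 208 209 211 212 213 216 225 165  86 105  77
  19  23  29  30  28  30]
337 73 [ 17  18  18  16  16  11  21  94 121 115 107 169 204 200 200 203 198 192
 200 206 208 204 203 207 209 209 209 211 213 213 215 222 167  94 106  76
  18  25  28  28  30  30]
340 73 [ 14  17  14  16  16  17  13  15  14  13  11  21  27  25  25  26  27  28
  23   5 182 240 186  82  17  26  28  28  29  28  29  28  28  29  30  29
  30  30  28  28  28  28]
343 73 [ 21  22  22  23  22  21  20  19  17  18  17  16  17  16  16  14  12  12
   9   0 158 212 161  66  18  24  26  25  24  24  23  36  46  43  43  43
  42  42  57  68  68  49]
```

View pics/w7.png

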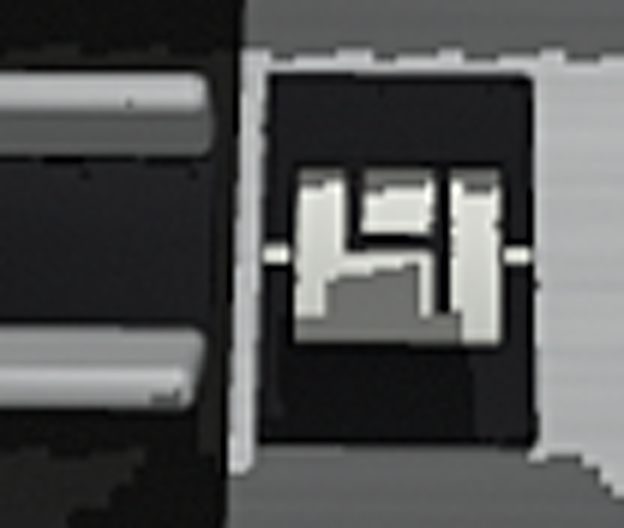

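From straight above, the 4's crossbar and the cog gap both sit about 2 px (1.8 mm) up-slope of the marks. About 0.04 rad is still missing, which is a further 2 mm of push.

>>> {"op": "send_rows", "data": {
  "xyz": [
    [-0.0052,0.0087,-0.0149],
    [-0.0052,0.0087,-0.0149],
    [-0.0052,0.0087,-0.0149],
    [-0.0052,0.0087,-0.0149],
    [-0.0052,0.0087,-0.0149],
    [-0.0052,0.0087,-0.0149],
    [0,0,0],
    [0.0115,-0.0014,-0.0164],
    [0.0115,-0.0014,-0.0164],
    [0.0115,-0.0014,-0.0164],
    [0,0,0],
    [0,0,0]
  ],
  "delta_rot": [
    [0,0,0],
    [0,0,0],
    [0,0,0],
    [0,0,0],
    [0,0,0],
    [0,0,0],
    [0,0,0],
    [0,0,0],
    [0,0,0],
    [0,0,0],
    [0,0,0],
    [0,0,0]
  ]
}}

```text
clock: 14.3
position: [0.5682, 0.1494, 0.1437]
ee_rot: [0.3, 0.058, 0.952, -0.018]
contact_force: [1.5, 0.4, 0.3]
width: -0.0001
gripper_force: 0.0
```

```bash
python3 -c "
from h import *
p,R=tool();print(P(-.0012,.2175,.011)-p)"
```

```text
clock 14.3 p [0.5682 0.1494 0.1437] slope -0.0015 lat 0.2175 h 0.0529 rot left(deg) [ 0.    0.02 -0.03] F [1.5 0.4 0.3] w -0.0001
[ 0.02412874 -0.00294664 -0.03416615]
```

>>> {"op": "send_rows", "data": {
  "xyz": [
    [0.008,-0.001,-0.0114],
    [0.008,-0.001,-0.0114],
    [0.0081,-0.001,-0.0114],
    [0,0,0],
    [-0.0015,0.0002,-0.001],
    [-0.0015,0.0002,-0.001],
    [-0.0014,0.0001,-0.0011],
    [0,0,0],
    [0,0,0]
  ],
  "delta_rot": [
    [0,0,0],
    [0,0,0],
    [0,0,0],
    [0,0,0],
    [0,0,0],
    [0,0,0],
    [0,0,0],
    [0,0,0],
    [0,0,0]
  ]
}}

```text
clock: 15.2
position: [0.5882, 0.1473, 0.1073]
ee_rot: [0.301, 0.058, 0.952, -0.018]
contact_force: [-0.7, 1.1, 1.4]
width: -0.0003
gripper_force: 0.7
```

```bash
python3 -c "
from h import *
p,R=tool()"
```

```text
clock 15.2 p [0.5882 0.1473 0.1073] slope -0.0059 lat 0.2179 h 0.0116 rot left(deg) [-0.05  0.14 -0.06] F [-0.7  1.1  1.4] w -0.0003
```

>>> {"op": "send_rows", "data": {
  "xyz": [
    [-0.0009,0.0001,-0.0006],
    [0,0,0],
    [0.0024,-0.0003,0.0017],
    [0,0,0],
    [-0.0063,0.0008,0.009],
    [-0.0062,0.0007,0.009],
    [-0.0115,0.0014,0.0164],
    [-0.0115,0.0014,0.0164],
    [-0.0115,0.0014,0.0164],
    [-0.0115,0.0014,0.0164]
  ],
  "delta_rot": [
    [0,0,0],
    [0,0,0],
    [0,0,0],
    [0,0,0],
    [0,0,0],
    [0,0,0],
    [0,0,0],
    [0,0,0],
    [0,0,0],
    [0,0,0]
  ]
}}

```text
clock: 16.2
position: [0.53, 0.1538, 0.1914]
ee_rot: [0.3, 0.058, 0.952, -0.018]
contact_force: [-0.5, -0.2, 0.0]
width: -0.0002
gripper_force: 0.0
```

>>> {"op": "send_rows", "data": {
  "xyz": [
    [0.0052,-0.0087,0.0149],
    [0.0052,-0.0087,0.0149],
    [0.0052,-0.0087,0.0149],
    [0.0052,-0.0087,0.0149],
    [0.0052,-0.0087,0.0149],
    [0.0052,-0.0087,0.0149],
    [0,0,0],
    [0,0,0]
  ],
  "delta_rot": [
    [0,0,0],
    [0,0,0],
    [0,0,0],
    [0,0,0],
    [0,0,0],
    [0,0,0],
    [0,0,0],
    [0,0,0]
  ]
}}

```text
clock: 17.0
position: [0.5616, 0.1016, 0.28]
ee_rot: [0.3, 0.058, 0.952, -0.018]
contact_force: [-0.7, 0.5, -0.4]
width: 0.0001
gripper_force: 0.0
```

Run:
```python
from h import *
p,R=tool();w=shot('wrist','w8f.png')
pr=proj(w,[P(-.0015,LWIN,.010),P(-.002,LW,.016)]);print(pr)
g=cv2.cvtColor(w['color'],cv2.COLOR_RGB2GRAY);xc,yc=pr[0].astype(int)
for k in (-18,21,0,3,6): print(xc+k,yc-8,g[yc-8:yc+12,xc+k])
x=int(pr[1,0])
for im,n in ((cv2.cvtColor(cv2.imread('pics/w7f.png'),cv2.COLOR_BGR2GRAY),'old'),(g,'new')):
    pf=im[60:132,x-8:x+8].mean(1).round().astype(int);print(n,pf)
```

```text
clock 17.0 p [0.5616 0.1016 0.28  ] slope 0.0760 lat 0.1692 h 0.1649 rot left(deg) [-0.04 -0.01  0.02] F [-0.7  0.5 -0.4] w 0.0001
[[318.91342533  96.80606681]
 [374.67781905  96.20912667]]
300 88 [ 25  25  23  25  24  23  22   8 134 212 206 120   9  22  25  26  25  25
  25  26]
339 88 [  0   1   2   5   7   8  12   7  11  96 146 100   1  10  14  15  15  15
  15  18]
318 88 [ 97  91 164 203 200 202 209 192 116   8   1 175 224 214 214 216 216 218
 219 221]
321 88 [109 101 168 204 200 202 207 192 115   6   0 175 223 212 213 214 215 217
 219 227]
324 88 [102 171 205 199 198 201 209 164  67  10   0 175 222 213 212 214 216 216
 220 230]
old [ 28  22  17  16  16  17  16  12  20  92 133 146 159 177 187 164 139 143
 142 143 147 130  75  16  26  28  28  28  28  28  29  28  28  29  29  28
  29  29  29  30  31  32  32  32  32  33  33  32  34  29  10  68  89  84
  83  85  85  78 104 144 172 184 181 178 121  13  28  29  24  19  15  16]
new [ 31  30  24  19  16  16  16  16  11  27  97 133 144 159 178 182 159 142
 147 145 147 149 152 106  14  23  26  27  27  27  27  27  28  28  28  28
  28  28  28  28  29  30  30  31  31  32  33  33  35  33  25   9  50  80
  85  83  84  83  79 119 143 173 187 183 158  88  18  28  31  31  29  25]
```

The 4 is now centred: crossbar at row 97.4, marks at 97.6, cog gap midpoint at 97.4. Next is the square key.

>>> {"op": "send_rows", "data": {
  "xyz": [
    [-0.0125,-0.0089,-0.0079],
    [-0.0125,-0.0089,-0.0079],
    [-0.0125,-0.0089,-0.0079],
    [-0.0125,-0.0089,-0.0079],
    [-0.0125,-0.0089,-0.0079],
    [-0.0125,-0.0089,-0.0079],
    [0.0128,-0.0016,-0.0184],
    [0.0128,-0.0016,-0.0184],
    [0.0128,-0.0016,-0.0184],
    [0.0128,-0.0016,-0.0184],
    [0.0128,-0.0016,-0.0184],
    [0,0,0]
  ],
  "delta_rot": [
    [0,0,0],
    [0,0,0],
    [0,0,0],
    [0,0,0],
    [0,0,0],
    [0,0,0],
    [0,0,0],
    [0,0,0],
    [0,0,0],
    [0,0,0],
    [0,0,0],
    [0,0,0]
  ]
}}

```text
clock: 18.25
position: [0.5496, 0.0407, 0.1374]
ee_rot: [0.297, 0.058, 0.953, -0.018]
contact_force: [0.1, 1.2, -0.4]
width: -0.0002
gripper_force: 0.0
```

Run:
```python
from h import *
p,R=tool();w=shot('wrist');a=w['color'][:,:,::-1]
c=cv2.resize(a[80:330,180:480],None,fx=2,fy=2);cv2.imwrite('pics/w9.png',c[::-1,::-1])
```

```text
clock 18.25 p [0.5496 0.0407 0.1374] slope -0.0094 lat 0.1074 h 0.0507 rot left(deg) [-0.03 -0.36 -0.08] F [ 0.1  1.2 -0.4] w -0.0002
```

View pics/w9.png

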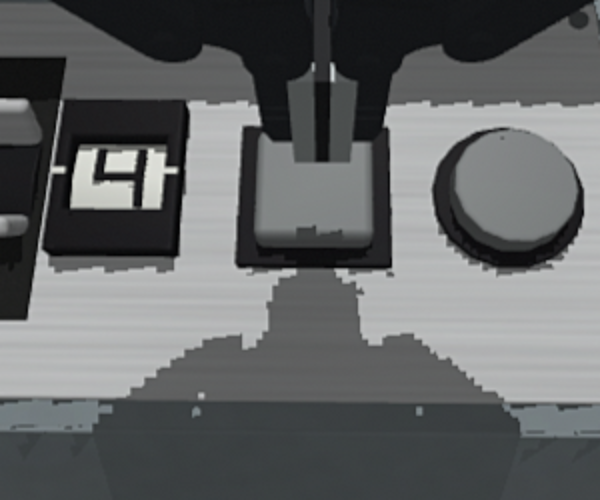

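The fingers are above the square key, over its face around (320,190), and the 4 stands centred between the marks. I'll approach and press in small steps.

>>> {"op": "send_rows", "data": {
  "xyz": [
    [0.0073,-0.0009,-0.0087],
    [0.0073,-0.0009,-0.0087],
    [0.0072,-0.0009,-0.0088],
    [0,0,0],
    [0.0006,-0.0001,-0.0008],
    [0.0006,-0.0001,-0.0008],
    [0.0006,-0.0001,-0.0008],
    [0.0006,-0.0001,-0.0008],
    [0.0006,-0.0001,-0.0008],
    [0,0,0]
  ],
  "delta_rot": [
    [0,0,0],
    [0,0,0],
    [0,0,0],
    [0,0,0],
    [0,0,0],
    [0,0,0],
    [0,0,0],
    [0,0,0],
    [0,0,0],
    [0,0,0]
  ]
}}

```text
clock: 19.3
position: [0.576, 0.0372, 0.1111]
ee_rot: [0.301, 0.058, 0.952, -0.018]
contact_force: [0.2, 0.0, -0.6]
width: 0.0001
gripper_force: 0.0
```

```bash
python3 -c "
from h import *
p,R=tool();print(readout.get_state()['contact_force']@N)"
```

```text
clock 19.3 p [0.576  0.0372 0.1111] slope -0.0026 lat 0.1071 h 0.0139 rot left(deg) [-0.02  0.07 -0.05] F [ 0.2  0.  -0.6] w 0.0001
-0.6350436410353999
```

>>> {"op": "send_rows", "data": {
  "xyz": [
    [0.0006,-0.0001,-0.0008],
    [0.0006,-0.0001,-0.0008],
    [0.0005,0,-0.0008],
    [0.0006,-0.0001,-0.0008],
    [0.0006,-0.0001,-0.0009],
    [0.0005,0,-0.0008],
    [0,0,0],
    [0,0,0]
  ],
  "delta_rot": [
    [0,0,0],
    [0,0,0],
    [0,0,0],
    [0,0,0],
    [0,0,0],
    [0,0,0],
    [0,0,0],
    [0,0,0]
  ]
}}

```text
clock: 20.1
position: [0.5794, 0.0368, 0.1063]
ee_rot: [0.301, 0.058, 0.952, -0.018]
contact_force: [-2.8, -0.1, 3.6]
width: -0.0003
gripper_force: 2.3
```

```bash
python3 -c "
from h import *
p,R=tool();print(readout.get_state()['contact_force']@N)"
```

```text
clock 20.1 p [0.5794 0.0368 0.1063] slope -0.0026 lat 0.1071 h 0.0080 rot left(deg) [-0.02  0.08 -0.04] F [-2.8 -0.1  3.6] w -0.0003
4.540740823278206
```

>>> {"op": "send_rows", "data": {
  "xyz": [
    [0.0006,-0.0001,-0.0008],
    [0.0006,-0.0001,-0.0008],
    [0,0,0],
    [0,0,0]
  ],
  "delta_rot": [
    [0,0,0],
    [0,0,0],
    [0,0,0],
    [0,0,0]
  ]
}}

```text
clock: 20.5
position: [0.5797, 0.0367, 0.1059]
ee_rot: [0.301, 0.058, 0.952, -0.018]
contact_force: [-14.3, 1.1, 17.4]
width: 0.0
gripper_force: 11.6
```

```bash
python3 -c "
from h import *
p,R=tool();print(readout.get_state()['contact_force']@N)"
```

```text
clock 20.5 p [0.5797 0.0367 0.1059] slope -0.0025 lat 0.1071 h 0.0075 rot left(deg) [-0.01  0.15 -0.05] F [-14.3   1.1  17.4] w 0.0
22.4390434503654
```

The square key hit its stop with 22 N at h = 7.5 mm. I release it and go over to the round key.

>>> {"op": "send_rows", "data": {
  "xyz": [
    [-0.0057,0.0007,0.0082],
    [-0.0057,0.0007,0.0082],
    [-0.0057,0.0007,0.0082],
    [0,0,0],
    [-0.0033,-0.0199,-0.0006],
    [-0.0033,-0.0199,-0.0006],
    [-0.0033,-0.0199,-0.0006],
    [0,0,0],
    [0,0,0]
  ],
  "delta_rot": [
    [0,0,0],
    [0,0,0],
    [0,0,0],
    [0,0,0],
    [0,0,0],
    [0,0,0],
    [0,0,0],
    [0,0,0],
    [0,0,0]
  ]
}}

```text
clock: 21.4
position: [0.5536, -0.0214, 0.1271]
ee_rot: [0.3, 0.059, 0.952, -0.018]
contact_force: [0.1, -0.1, 0.5]
width: 0.0002
gripper_force: 0.0
```

```bash
python3 -c "
from h import *
p,R=tool();print(P(-.006,.0465,.015)-p)"
```

```text
clock 21.4 p [ 0.5536 -0.0214  0.1271] slope -0.0059 lat 0.0462 h 0.0356 rot left(deg) [-0.05  0.03  0.06] F [ 0.1 -0.1  0.5] w 0.0002
[ 0.01170142 -0.00115812 -0.01695035]
```

>>> {"op": "send_rows", "data": {
  "xyz": [
    [0.0058,-0.0006,-0.0085],
    [0.0058,-0.0006,-0.0085],
    [0,0,0],
    [0.0006,-0.0001,-0.0008],
    [0.0006,-0.0001,-0.0008],
    [0.0006,-0.0001,-0.0008],
    [0.0005,0,-0.0008],
    [0.0006,-0.0001,-0.0008],
    [0.0006,-0.0001,-0.0009],
    [0.0005,0,-0.0008],
    [0,0,0],
    [0,0,0]
  ],
  "delta_rot": [
    [0,0,0],
    [0,0,0],
    [0,0,0],
    [0,0,0],
    [0,0,0],
    [0,0,0],
    [0,0,0],
    [0,0,0],
    [0,0,0],
    [0,0,0],
    [0,0,0],
    [0,0,0]
  ]
}}

```text
clock: 22.6
position: [0.5691, -0.0225, 0.1047]
ee_rot: [0.301, 0.058, 0.952, -0.018]
contact_force: [-2.7, 4.5, 3.5]
width: -0.0001
gripper_force: 2.3
```

>>> {"op": "send_rows", "data": {
  "xyz": [
    [0.0006,-0.0001,-0.0008],
    [0.0005,-0.0001,-0.0008],
    [0,0,0]
  ],
  "delta_rot": [
    [0,0,0],
    [0,0,0],
    [0,0,0]
  ]
}}

```text
clock: 22.9
position: [0.5694, -0.0225, 0.1043]
ee_rot: [0.301, 0.058, 0.952, -0.018]
contact_force: [-13.8, 5.0, 18.3]
width: -0.0001
gripper_force: 11.6
```

```bash
python3 -c "
from h import *
p,R=tool();print(readout.get_state()['contact_force']@N)"
```

```text
clock 22.9 p [ 0.5694 -0.0225  0.1043] slope -0.0060 lat 0.0470 h 0.0079 rot left(deg) [-0.02  0.14 -0.06] F [-13.8   5.   18.3] w -0.0001
23.14682280880648
```

The round key is fully down too. I retract and check the window and keys.

>>> {"op": "send_rows", "data": {
  "xyz": [
    [-0.0057,0.0007,0.0082],
    [-0.0057,0.0007,0.0082],
    [-0.0057,0.0007,0.0082],
    [-0.017,0.002,0.0245],
    [-0.017,0.002,0.0245],
    [-0.017,0.002,0.0245],
    [-0.017,0.002,0.0245],
    [0,0,0],
    [0,0,0]
  ],
  "delta_rot": [
    [0,0,0],
    [0,0,0],
    [0,0,0],
    [0,0,0],
    [0,0,0],
    [0,0,0],
    [0,0,0],
    [0,0,0],
    [0,0,0]
  ]
}}

```text
clock: 23.8
position: [0.4854, -0.013, 0.2263]
ee_rot: [0.302, 0.058, 0.951, -0.018]
contact_force: [0.2, 0.5, -0.9]
width: 0.0002
gripper_force: 0.0
```

Run:
```python
from h import *
p,R=tool();w=shot('wrist');a=w['color'][:,:,::-1]
c=cv2.resize(a[60:280,200:460],None,fx=2.5,fy=2.5,interpolation=cv2.INTER_CUBIC);cv2.imwrite('pics/w10.png',c[::-1,::-1])
t=viewer.get_image('top')['color'].astype(int);o=np.load('a.npz')['tc'].astype(int)
d=abs(t-o).sum(2)
for n,(x,y) in dict(cast=(233,201),cruc=(371,227),flask=(259,245)).items(): print(n,(d[y-14:y+15,x-14:x+15]>60).sum())
```

```text
clock 23.8 p [ 0.4854 -0.013   0.2263] slope -0.0053 lat 0.0462 h 0.1564 rot left(deg) [ 0.    0.17 -0.02] F [ 0.2  0.5 -0.9] w 0.0002
cast 0
cruc 39
flask 0
```

View pics/w10.png

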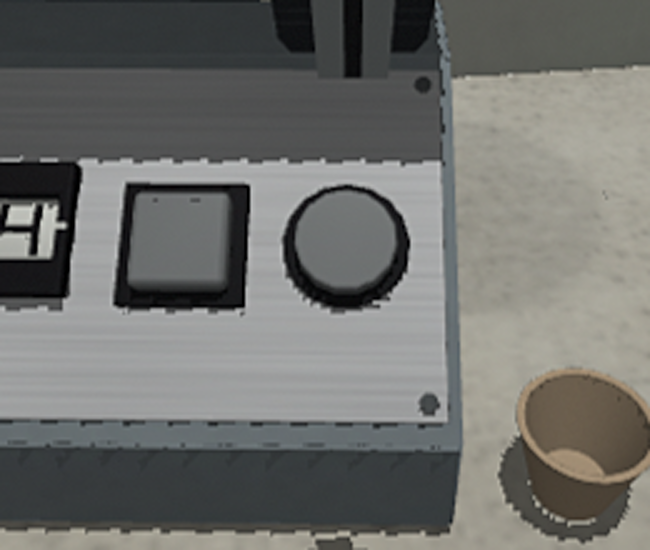

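Both keys are up again, the 4 stands at the marks at (35,225), and the crucible is standing untouched at (580,440). I hand the job in.

```bash
python3 -c "
from rig import order
print(order.sign_off())"
```

```text
the job is handed in; nothing more can be done
None
```

The timer is set to 4, which still stands centred in the window; the square key and then the round key were each pressed fully down and let up, and I handed the job in at about 24 s on the robot's clock.

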